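# Start the purge on a four-key gas controller

## Robot

A 6-joint arm with a two-finger parallel gripper is mounted at the origin on a cart in front of the work surface, level with it; the furniture and walls round the work are solid. World frame = base frame: x ahead of the robot, y to its left, z up, the work surface at z = 0. Lengths are in m, angles in rad, forces in N, time in s.
With the tool pointing down it reaches from about 0.325 to 0.775 m from the base axis. Payload 5.5 kg.
Tool frame: the origin (TCP) lies between the finger pads; the fingertips stand 8 mm ahead of it and the grasp point (between the pads) lies 11 mm behind it (tcp_to_tips is the distance from the TCP to the fingertips, in m); z points along the fingers, y is the line along which they close (so a half turn about z gives the same grasp; the last joint's range is limited). The gripper opens to 88 mm and grips with 3 to 60 N. Pads are 20 mm wide; open, the fingers measure 115 mm over their backs; the gripper's body (75 mm by 178 mm) begins 61 mm behind the grasp point.
Start: joints at [1.292, 0.091, 1.231, -0, 1.82, -0.057], TCP at [0.132, 0.585, 0.231] pointing down, gripper open.
Joint ranges: [-2.87, 2.87], [-0.86, 2.18], [0.17, 2.46], [-1.51, 4.65], [0.06, 2.69], [-2.65, 2.65]. Speed limits (rad/s): [2.57, 2.57, 3.01, 3.14, 3.14, 3.14].

## Interface

Orientations are given as a unit quaternion [w, x, y, z].
In Python, from bench import * gives the robot as it stands. Calls block until the motion is done:
- move_to(position, orientation): joint-space move of the TCP to a pose.
- move_l(position, speed=0.15, orientation=None): straight line of the TCP; orientation=None keeps the orientation; speed is the mean speed in m/s.
- movej(angles): joint-space move.
- gripper_open() and close(): open the fingers fully, or close them until they stop; the grip force is fixed at half the most.
- hold(seconds).
- inverse_kinematics(position, orientation): joint angles nearest the present ones, or None.
- state(): the state.
- get_image(name): name is "scene" or "side" or "wrist"; returns a dict with "frame" (400x640x3 uint8, blue, green, red), "depth" (400x640 float32, m along the optical axis (not along the pixel's ray), 0 where there is no reading), "camera_matrix" (3x3 intrinsics, pixels), "view" (4x4, takes a point from world to camera coordinates). Camera axes: x right, y up, looking along -z (the intrinsics and any distortion apply to the point x, -y, -z); pixel columns grow to the right and rows downward; lengths in m; the calibration is good to about 2 mm. A picture is of the moment at which its call begins.
A pose or a line that the arm cannot do raises IKError and nothing moves.
- job_done(): hands the job in; it is judged then, once.
The state is a dict: "time": time; "joint_pos": joint angles; "dq": joint speeds; "joint_torque": joint torques, N m; "ee_pos": TCP position; "ee_rot": TCP orientation; "ft_force": force on the tool from outside, world axes, zero at the start; "moment": the same for the moment, N m; "finger_gap": finger opening in m; "finger_force": force on a finger pad.
Only numpy, scipy, OpenCV 4.12 (cv2) and the standard library are available. Lean on these libraries where they do the work, as an engineer would, in place of code of your own. Each camera call takes 0.05 s, during which the arm holds its last target. There are 200 camera calls.

## Task

Start the purge on the low grey box with four controls on the bench, using closed fingertips: first press the raised end of the white rocker down until it has tipped right over, then push the square key fully in (it stays in), then press the large round key fully down and let it spring back up. Keep to this order, do not press the small round key, and leave the loose things round the box where they are; nothing is to be picked up.

Things in the scene. Friction and masses are not known exactly. Their poses are not given: they have to be found in the camera images.
- controller: Grey box 156 x 156 mm, 45 mm high, fixed to the bench; origin at the centre of its underside, z up, x from front to back (away from the robot, turned up to 20 degrees). On it, centred at +-34 mm in its x and y, sit four black modules 62 mm square, 8 mm high, with one white control each; which is in which place varies. Their axes are parallel to the box's.
- rocker_raised (a point): Spot to press, on the upper face of the rocker's raised end, 18 mm from its hinge; moves with it. White paddle 34 mm wide (box y), 50 long (box x), upper faces in a V of 0.4 rad, hinged in its middle at z = 58 mm along box y. At the start the end nearer the robot (-x) is raised (tip at 68 mm), the other level; tipped over, the near face is level at z = 58 mm and the far end raised.
- rocker (a joint): Tilt of the rocker in rad: 0 (to 0.05 at the start) near end raised, 0.4 tipped right over with the near end down. Friction only (about 2 to 3 N pressed at the point): it stays where it is left.
- square_key_top (a point): Centre of the upper face of the square key, a white cap 34 x 34 mm. The face is 67 mm above the bench when out, 59 mm when fully in.
- square_key (a joint): How far the square key is pushed in, m: 0 (to 0.001 at the start) out, 0.008 fully in. It takes about 4 N and stays where it is left.
- large_key_top (a point): Centre of the upper face of the large round key, a white cap 36 mm across. The face is 67 mm above the bench when up, 59 mm when fully down.
- large_key (a joint): How far the large round key is pressed, m: 0 up, 0.008 fully down. A spring (2 N at the start, 5 N fully down) returns it.
- small_key_top (a point): Centre of the upper face of the small round key, a white cap 18 mm across, same height as the large one. Not to be pressed.
- small_key (a joint): How far the small round key is pressed, m: 0 up, 0.008 fully down; sprung like the large one.
- jar: Loose brown jar with a white lid, 45 mm across, 55 mm high, standing to the left of the controller; origin at its underside. Bystander.
- tape: Loose white tape roll, 52 mm across, 16 mm high, lying to the left of the controller; origin at its underside. Bystander.
- spanner: Loose small steel spanner, 121 mm long, 17 mm wide, 6 mm high, lying along the left side of the controller; origin at its underside. Bystander.
- carton: Loose small white carton, 30 x 62 x 46 mm high, standing to the right of the controller; origin at its underside. Bystander.
- tee: Loose brass pipe tee, 37 x 38 x 13 mm, lying to the right of the controller; origin at its underside. Bystander.

How it is judged:
By the outcome, as a careful person would: the job done as asked, in the order asked, and still so for the second after the job is handed in, with the robot touching nothing.
It also fails if it takes over 38 s, if anything falls off the work surface, if the arm or the gripper's body presses on something with over 40 N, if the wrist force passes 120 N, or if a joint passes its speed limit or range.

## Working session

There is one attempt and no reset: what is moved stays moved. The work goes in short steps, each a Python script; the robot and the scene stay as the last script left them, time stands still between calls to the robot, and variables do not carry over. Pictures are saved under pics/ and viewed, at most 10 in all, crops included, and the job is handed in when it is done.

```bash
mkdir -p pics; python3 - <<'E'
from bench import *
import cv2,numpy as np
for n in("scene","side"):
    g=get_image(n); cv2.imwrite(f"pics/{n}0.png",g["frame"]); np.savez(f"{n}0.npz",d=g["depth"],K=g["camera_matrix"],V=g["view"],f=g["frame"])
s=state();print(s["time"],s["ee_pos"],s["ee_rot"],g.keys())
E
```

```text
0.1 [0.13190714 0.58505754 0.22960461] [-1.67531968e-04  1.10677972e-01  9.93855918e-01 -8.78997601e-04] dict_keys(['frame', 'depth', 'camera_matrix', 'view'])
```

View pics/scene0.png

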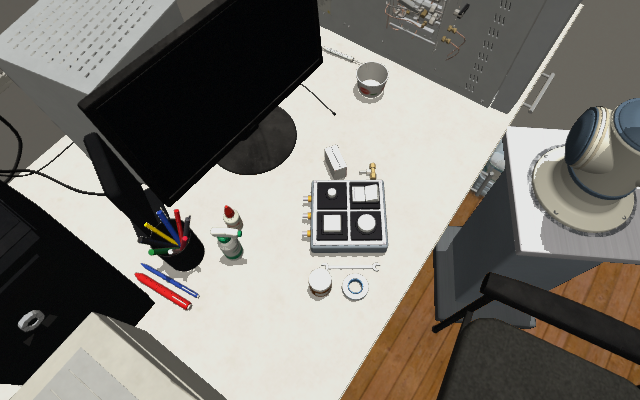

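View pics/side0.png

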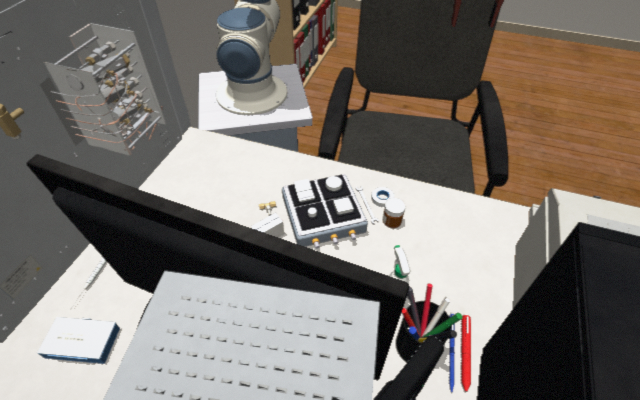

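The scene camera shows the box at about (348,215). The rocker is near (365,193), the large key at (366,223), the square key at (332,223) and the small key at (332,193). I'll enlarge that area.

```bash
cat >h.py <<'E'
import numpy as np
def world(uv,D,z=None):
    K,V=D["K"],D["V"]; u,v=uv; r=np.array([(u-K[0,2])/K[0,0],-(v-K[1,2])/K[1,1],-1])
    C=np.linalg.inv(V); o=C[:3,3]; w=C[:3,:3]@r
    if z is None:
        return o+w*D["d"][int(round(v)),int(round(u))]
    return o+w*(z-o[2])/w[2]
E
python3 - <<'E'
import cv2,numpy as np
f=cv2.imread("pics/scene0.png")[165:265,295:400]
cv2.imwrite("pics/c0.png",cv2.resize(f,None,fx=6,fy=6,interpolation=cv2.INTER_CUBIC)[:600])
from h import *
D=np.load("scene0.npz")
print(D["K"],world((348,215),D),world((366,223),D),world((332,223),D),world((332,193),D), world((372,195),D))
E
```

```text
[[412.17108513   0.         326.54312078]
 [  0.         412.17108513 198.56558922]
 [  0.           0.           1.        ]] [0.51029568 0.13032306 0.04554685] [0.47395164 0.15388503 0.06640722] [0.54067422 0.16012094 0.06785564] [0.54616113 0.09415838 0.06810455] [0.46468819 0.0912771  0.066768  ]
```

View pics/c0.png

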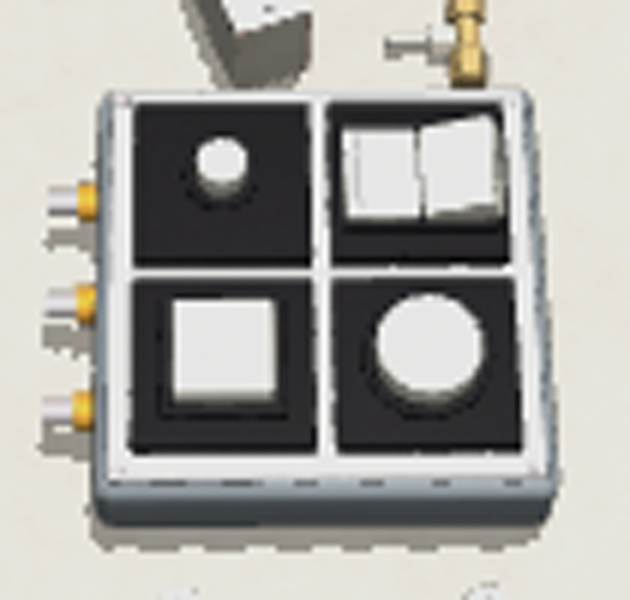

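```bash
python3 - <<'E'
import numpy as np
from h import *
D=np.load("scene0.npz"); p=lambda x,y,z:world((295+x/6-.4,165+y/6-.4),D,z)
L=p(430,344,.067);S=p(224,348,.067);s=p(221,160,.067);H=p(419,174,.058)
for a in(L,S,s,H):print(a.round(4))
print("yaw",np.arctan2(*(S-L)[[1,0]]),np.linalg.norm(S-L),np.linalg.norm(S-s),np.linalg.norm(H-s),"H-L",np.linalg.norm((H-L)[:2]))
c=[p(*q,.045) for q in((122,97),(515,97),(546,472),(114,474))]
c2=[p(*q,.053) for q in((135,103),(508,106),(522,449),(130,452))]
for c in(c,c2):
  print(np.mean(c,0),[np.linalg.norm(c[i]-c[i-1]).round(4) for i in range(4)],np.arctan2(*(c[0]-c[1])[[1,0]]),np.arctan2(*(c[3]-c[2])[[1,0]]))
E
```

```text
[0.4736 0.1518 0.067 ]
[0.5409 0.1589 0.067 ]
[0.5477 0.0897 0.067 ]
[0.4798 0.0849 0.058 ]
yaw 0.10510547679851306 0.06771251898518169 0.06952912541894297 0.06868774900653814 H-L 0.06725218270179162
[0.50971672 0.12087228 0.045     ] [np.float64(0.142), np.float64(0.1396), np.float64(0.141), np.float64(0.1426)] 0.08264195114934814 0.08961832342947872
[0.51004794 0.12215175 0.053     ] [np.float64(0.1304), np.float64(0.1309), np.float64(0.1279), np.float64(0.1286)] 0.07353003310364617 0.09273757664372624
```

```bash
cat >>h.py <<'E'
import bench as b
Q=[0,np.cos(1.6158),np.sin(1.6158),0]
TIP=getattr(b,"tcp_to_tips",0.008)
def press(x,y,top,bottom,fmax=12,clear=.13):
    """tip heights; step down until firm stop, then rise"""
    b.move_l([x,y,top+.008+TIP],speed=.12); b.hold(.2)
    f0=b.state()["ft_force"][2]; z=top+.004
    while z>bottom-.005:
        b.move_l([x,y,z+TIP],speed=.03); b.hold(.08)
        s=b.state(); f=s["ft_force"][2]-f0
        print(f"{s['ee_pos'][2]-TIP:.4f} {f:.1f}",end="; ")
        if f>fmax and z<bottom+.004: break
        z-=.001
    b.hold(.2); print("\n",b.state()["ee_pos"]); b.move_l([x,y,clear],speed=.12)
    print("t",b.state()["time"])
E
python3 - <<'E'
from h import *
b.close(); print(TIP,b.state()["finger_gap"],b.inverse_kinematics([.4617,.0831,.14],Q))
b.move_to([.4617,.0831,.14],Q); print(b.state()["time"])
press(.4617,.0831,.066,.058)
import cv2
g=b.get_image("scene")
cv2.imwrite("pics/s1.png",cv2.resize(g["frame"][140:265,295:430],None,fx=4.5,fy=4.5))
E
```

```text
0.008 0.0006122685532538997 [ 1.05540447e-01 -2.65740381e-01  1.72719769e+00 -4.44089210e-16
  1.68013535e+00 -1.55526323e+00]
3.6167
0.0699 0.4; 0.0690 0.2; 0.0681 1.1; 0.0670 2.7; 0.0659 2.1; 0.0649 1.4; 0.0639 1.6; 0.0629 1.0; 0.0619 1.3; 0.0609 0.5; 0.0599 0.0; 0.0589 0.8; 0.0583 4.3; 0.0582 9.1; 0.0581 13.7; 
 [0.46183109 0.08312123 0.06608378]
t 10.3833
```

View pics/s1.png

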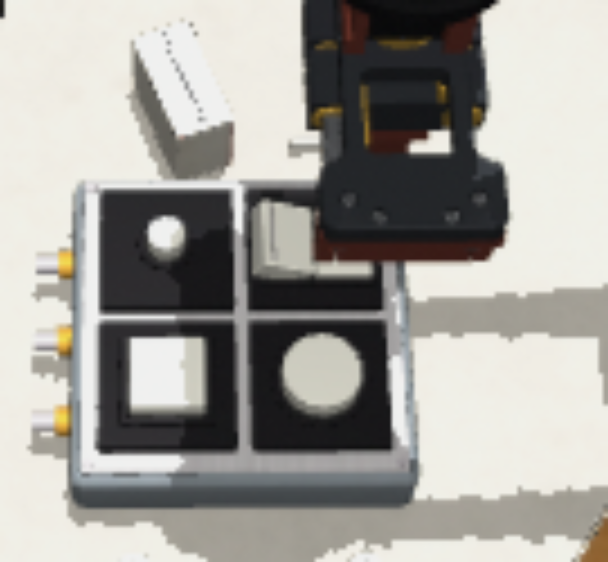

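The rocker has tipped: its far end, at about (280,240) in the crop, is now raised, and the hard stop came at 58 mm. Next are the square key and then the large key.

```bash
python3 - <<'E'
from h import *
import cv2
b.move_l([.541,.1585,.11],speed=.15)
press(.541,.1585,.066,.059,clear=.1)
b.move_l([.4736,.152,.1],speed=.15)
press(.4736,.152,.066,.059,clear=.11)
b.move_l([.40,.05,.2],speed=.2)
for n in("scene","side"):
  g=b.get_image(n); np.savez(f"{n}1.npz",d=g["depth"],K=g["camera_matrix"],V=g["view"])
  f=g["frame"]
  f=f[165:290,295:400] if n=="scene" else f[165:265,240:420]
  cv2.imwrite(f"pics/{n}2.png",cv2.resize(f,None,fx=4.4,fy=4.4))
D=np.load("scene1.npz")
print([world(p,D)[2].round(4) for p in((366,222),(332,223),(332,191),(358,193),(370,193))],b.state()["time"],b.state()["ft_force"])
E
```

```text
0.0699 0.1; 0.0690 -0.0; 0.0680 0.3; 0.0670 -0.2; 0.0662 1.7; 0.0652 2.5; 0.0640 2.8; 0.0629 2.3; 0.0619 2.3; 0.0610 1.8; 0.0600 1.9; 0.0593 5.5; 0.0593 8.6; 0.0592 12.9; 
 [0.5411718  0.15854647 0.0671768 ]
t 17.25
0.0700 1.0; 0.0690 0.7; 0.0680 0.7; 0.0672 0.8; 0.0661 1.1; 0.0651 2.3; 0.0641 2.6; 0.0631 2.7; 0.0621 4.0; 0.0611 3.5; 0.0601 4.2; 0.0593 5.6; 0.0592 10.0; 0.0591 13.6; 
 [0.47381635 0.15205979 0.06714828]
t 23.775
[np.float64(0.0679), np.float64(0.0575), np.float64(0.0682), np.float64(0.0639), np.float64(0.0585)] 24.8 [-0.02831611  0.24802175 -0.8623948 ]
```

View pics/scene2.png

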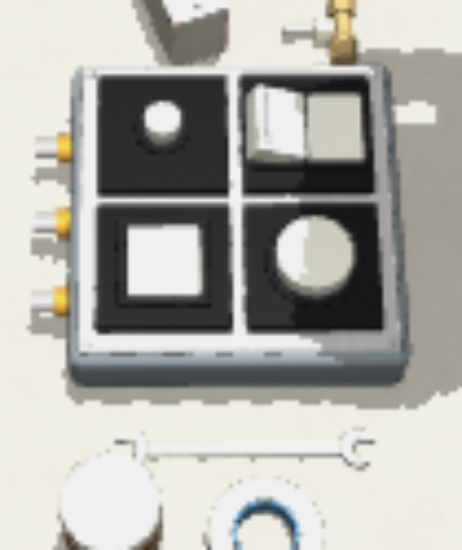

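The rocker is tipped with its far end up at (275,125). The square key is in (165,260), the large key has sprung back up (315,255), and the small key is still up. The loose things have not moved.

```bash
python3 -c "
from bench import *
print(job_done())"
```

```text
the job is handed in; nothing more can be done
None
```

The purge job is handed in at about 25 s: I tipped the rocker right over, pushed the square key fully in, then pressed the large key fully down and it sprang back up; the small key and the loose things were left alone.

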